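# Zero the thickness gauge and hold its jaw open

### The job

Ready the bench thickness gauge for my next blade. Lift the red stylus out of its block and, with the jaw still shut, press the recessed yellow zero button fully in with the stylus tip for a moment, then let it spring back (leave the blue button beside it alone). Then, with the stylus still in hand, push the lift lever's black paddle down with the tip until the jaw stands open about 8 mm, the lever's red end in the green band, and finish holding it there with the stylus, leaving the other things on the bench where they are.

Things in the scene. Friction and masses are not known exactly. Their poses are not given: they have to be found in the camera images.
- gauge: Grey bench thickness gauge, fixed. Origin: underside; y along it, z up. Base 120 (x) x 290 x 14 mm, y -165 to 125. At +y a readout box 90 x 100 mm, 62 mm high, centred at (0, 72). In the middle a C-frame 100 mm high (y -45 to 25), over it the lever and the spindle's top (127 mm). At -y, beside the paddle at x -17, an upright white scale plate 50 mm long (y), 133 mm high, with a green band.
- zero_top (a point): Centre of the top of the yellow zero button, moving with it: a round cap 12 mm in diameter in a hole 16 mm in diameter framed in yellow, at (-18, 95) mm in the gauge's frame, its top 5 mm below the readout box's top (57 mm above the bench). Pressed straight down.
- zero (a joint): Travel of the yellow zero button, m: 0 out, 0.004 fully in. Its spring takes 1.5 N to start and 5 N fully in.
- mode (a joint): Travel of the blue mode button, m: 0 out, 0.004 fully in. Same make as the yellow one, framed in blue, 46 mm from it towards the lever (-y of the gauge). To be left alone.
- lever_pad (a point): Centre of the top of the black paddle (34 x 34 mm, 6 mm thick) at the free end of the steel lift lever, at (10, -115) mm in the gauge's frame, 118 mm above the bench at rest. Moves with the lever, down in an arc about its pivot, 85 mm from here towards the readout box (gauge +y). A red strip marks the lever's end, beside the scale plate.
- lever (a joint): Angle of the lift lever, rad: 0 at rest (spring holds it up), grows as the paddle is pushed down, 0.36 at the stop. At the paddle it takes 2 N to start, 5 N at 0.19 rad (paddle 16 mm down, jaw open 8 mm) and about 8 N at the stop (paddle 30 mm down).
- jaw (a joint): Opening of the gauge's jaw, m: the height of the steel spindle's foot above the anvil. 0 shut; lever angle times 0.042, so 0.008 at 0.19 rad and 0.015 at the stop.
- stylus_grip (a point): Centre of the stylus's red handle: a round rod 16 mm in diameter, 80 mm long (40 above and below this point); below it a steel shank 5 mm in diameter, 40 mm long, whose flat end is the tip, 80 mm below this point. 35 to 70 g. At the start it stands upright in its block, the shoulder resting on the block's top, this point 90 mm above the bench; 40 mm up it is free.
- stylus_block: Fixed wooden block 70 x 70 x 50 mm with one hole in the middle (10 mm in diameter, 44 mm deep) in which the stylus stands. Origin: centre of its underside.
- awl_block: Fixed wooden block like the stylus's, holding an awl with a dark wooden handle (100 mm high). Origin: centre of its underside. To be left alone.
There are look-alikes about, which are no part of the job. Of the things like the part that bears stylus_grip, leave any that is pink or white; of the rest the smaller one is meant.

How it is judged:
By the outcome, as a careful person would: the job done as asked, in the order asked, and still so for the second after the job is handed in, while the arm keeps its last pose, push and grip.
It also fails if it takes over 51 s, if anything falls off the work surface, if the arm or the gripper's body presses on something with over 40 N, if the wrist force passes 120 N, or if a joint passes its speed limit or range.

### The arm

A 6-joint arm with a two-finger parallel gripper is mounted at the origin on the work surface. World frame = base frame: x ahead of the robot, y to its left, z up, the work surface at z = 0. Lengths are in m, angles in degrees, forces in N, time in s.
With the tool pointing down it reaches from about 0.25 to 0.725 m from the base axis. Payload 9.7 kg.
Tool frame: the origin (TCP) lies midway between the tips of the shut fingers; the grasp point (between the pads) lies bot.hold_point_z behind it (bot.hold_point_z is the distance from the TCP to the grasp point, in m); z points along the fingers, y is the line along which they close (so a half turn about z gives the same grasp; the last joint's range is limited). The gripper opens to 85 mm and grips with 20 to 120 N. Pads are 22 mm wide; open, the fingers measure 114 mm over their backs; the gripper's body (76 mm by 85 mm) begins 54 mm behind the grasp point. The pads swing forward as they close: fully open they stand 13 mm farther back than shut.
Start: joints at [76.433, 4.979, 10.078, 95.1, 0, 90], TCP at [0.129, 0.535, 0.231] pointing down, gripper open.
Joint ranges: [-179.16, 179.16], [-48.56, 103.87], [-65.8, 70.77], [-126.05, 130.52], [-82.76, 87.17], [-180, 180]. Speed limits (degrees/s): [127.2, 127.2, 147.25, 180, 180, 180].

### API

Orientations are given as [roll, pitch, yaw] about the fixed x, y, z axes, in that order (R = Rz(yaw) Ry(pitch) Rx(roll)).
In Python, from workcell import bot, camera, camera_model, ticket gives the robot as it stands.
- The arm moves only by the tool send_rows, never from a script. Its argument "targets" is text: rows parted by semicolons, each of 5 numbers parted by spaces: the shift along the tool's x, y, z in mm, then the turn about the tool's z in degrees, then the closure in counts, from 0 (fully open) to 255 (shut). A call has 1 to 20 rows; each row is the pose to reach, as a shift and turn from the pose commanded when the call began, along the tool's axes at that moment; what a row does not reach only later rows make up. A row lasts 1/8 s, in which the tool goes at most 62.5 mm and 10.7 degrees, less where a joint would pass 70% of its speed; a pose out of reach is approached as far as the arm can. A call with a gripper value outside its range is refused whole. The fingers move at their own pace and stop on an object; "newtons" is the grip in N (left out, the last holds). Time passes only in rows, so rows that repeat a pose let the fingers close. It gives the time, the measured TCP pose, the force, the opening and the grip force at its end, in the units of the state.
- bot.get_obs(): the state, without advancing time (a new reading comes with each control period).
- camera(name): name is "scene" or "top" or "wrist"; returns the picture (480x640x3 uint8, blue, green, red); there is no depth.
- camera_model(name): a dict with "K" (3x3 intrinsics, pixels), "pose" (4x4, takes a point from camera to world coordinates); the wrist camera has in their place "T_tool_cam" (4x4, takes a point from camera to tool coordinates, whose origin is the TCP and whose axes are the flange's). Camera axes: x right, y down, z forward; pixel columns grow to the right and rows downward; lengths in m; the calibration is good to about 2 mm. A picture is of the moment at which its call begins: read the wrist's pose just before it. camera_model takes no time and is no camera call.
- ticket.job_done(): hands the job in; it is judged then, once.
The state is a dict: "time": time; "q": joint angles; "qd": joint speeds; "joint_efforts": joint torques, N m; "ee_pos": TCP position; "tcp_rot": TCP orientation; "wrist_force": force on the tool from outside, world axes, zero at the start; "torque": the same for the moment, N m; "opening": finger opening in m; "grasp_force": force on a finger pad.
Only numpy, scipy, OpenCV 4.12 (cv2) and the standard library are available. Lean on these libraries where they do the work, as an engineer would, in place of code of your own. Each camera call takes 0.05 s, during which the arm holds its last target. There are 200 camera calls.

## Working session

There is one attempt and no reset: what is moved stays moved. The work goes in short steps, Python scripts to look and compute and a tool call to move; the robot and the scene stay as the last step left them, time stands still between calls to the robot, and variables do not carry over. Pictures are saved under pics/ and viewed, at most 10 in all, crops included, and the job is handed in when it is done.

Besides the shell and the picture viewer there is one more tool, called after "Emit:" as name(argument=value, ...) on one line, values as JSON. send_rows: Moves the arm, as the interface text tells. Its arguments: {"type":"object","properties":{"targets":{"type":"string"},"newtons":{"type":"number"}},"required":["targets"]}

```bash
mkdir -p pics; python3 - <<'E'
from workcell import bot,camera,camera_model
import cv2,numpy as np
o=bot.get_obs();print(o);print(bot.hold_point_z)
for n in("scene","top"):
    cv2.imwrite(f"pics/{n}0.png",camera(n));m=camera_model(n);print(n,np.round(m["K"],1).tolist(),np.round(m["pose"],4).tolist())
print(np.round(camera_model("wrist")["T_tool_cam"],4).tolist())
E
```

```text
{'time': 0.0, 'q': array([ 7.64314946e+01,  5.01126046e+00,  1.00329898e+01,  9.50993944e+01,
       -9.22582947e-04,  9.00039344e+01]), 'qd': array([-0.03105396, -0.02054392, -0.09318806,  0.01022786,  0.00875788,
        0.00918996]), 'joint_efforts': array([ 2.56530820e-04, -5.20391142e+01,  4.64804471e+01,  1.62470917e-02,
        1.49394396e-05, -2.96228876e-06]), 'ee_pos': array([0.12898318, 0.53441821, 0.23056842]), 'tcp_rot': array([-1.79922335e+02,  9.27915158e-04,  1.66427562e+02]), 'wrist_force': array([ 0.31726697,  0.83933546, -0.77726495]), 'torque': array([-0.031341  , -0.01761596, -0.01638627]), 'grasp_force': 0.0, 'opening': 0.08564555897117006}
0.0187
scene [[478.0, 0.0, 325.2], [0.0, 478.0, 246.4], [0.0, 0.0, 1.0]] [[0.653, 0.4617, -0.6004, 1.1604], [0.7571, -0.3776, 0.5331, -0.5646], [0.0194, -0.8027, -0.5961, 0.7376], [0.0, 0.0, 0.0, 1.0]]
top [[453.0, 0.0, 320.9], [0.0, 453.0, 238.2], [0.0, 0.0, 1.0]] [[-0.028, -0.9959, 0.0864, 0.4478], [-0.9995, 0.0267, -0.0171, 0.0044], [0.0147, -0.0869, -0.9961, 1.0663], [0.0, 0.0, 0.0, 1.0]]
[[0.0002, -0.9558, -0.2939, 0.0746], [1.0, 0.0004, -0.0006, -0.0004], [0.0007, -0.2939, 0.9558, -0.1421], [0.0, 0.0, 0.0, 1.0]]
```

View pics/scene0.png

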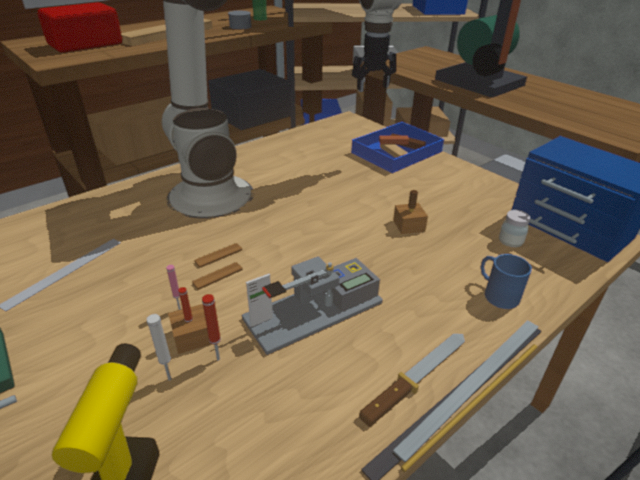

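View pics/top0.png

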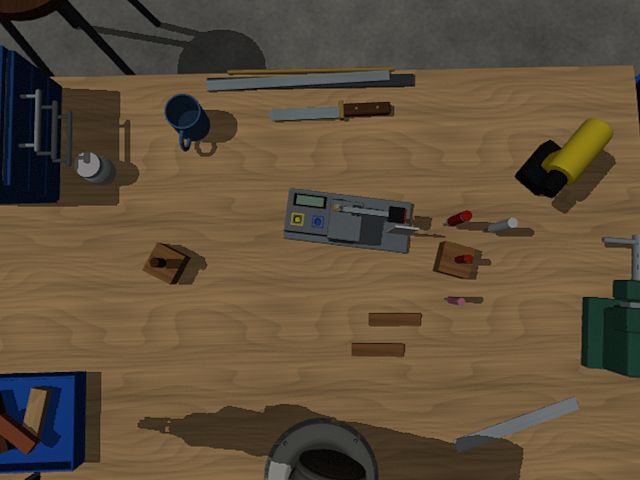

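The scene shows the gauge at about (315,290) and the stylus block at (195,325). In top view the candidates are:
- red in the block at (465,259)
- larger red standing free at (460,218)
- white at (505,225)
- pink at (456,300)

The smaller red one, in the block, fits the description. I'll confirm it in one enlarged crop and measure.

```bash
cat > h.py <<'E'
from workcell import bot,camera,camera_model
import cv2,numpy as np
from scipy.spatial.transform import Rotation as R
def cam(n,o=None):
    m=camera_model(n)
    if n=="wrist":
        o=o or bot.get_obs();T=np.eye(4);T[:3,:3]=R.from_euler("xyz",o["tcp_rot"],degrees=True).as_matrix();T[:3,3]=o["ee_pos"]
        return m["K"],T@m["T_tool_cam"]
    return m["K"],m["pose"]
def onz(n,uv,z,o=None):
    K,P=cam(n,o);d=P[:3,:3]@np.linalg.solve(K,[*uv,1.]);c=P[:3,3]
    return c+d*(z-c[2])/d[2]
def proj(n,p,o=None):
    K,P=cam(n,o);q=K@(P[:3,:3].T@(np.array(p)-P[:3,3]));return q[:2]/q[2]
def blobs(im,lo,hi,amin=15):
    h=cv2.cvtColor(im,cv2.COLOR_BGR2HSV);m=cv2.inRange(h,np.array(lo),np.array(hi))
    n,_,s,c=cv2.connectedComponentsWithStats(m)
    return [(c[i].round(1).tolist(),s[i].tolist()) for i in range(1,n) if s[i][4]>=amin]
E
python3 - <<'E'
from h import *
t=cv2.imread("pics/top0.png");s=cv2.imread("pics/scene0.png")
for n,im in(("top",t),("scene",s)):
    for c,lo,hi in(("red",(0,170,60),(6,255,255)),("yel",(22,120,80),(35,255,255)),("blu",(105,120,80),(125,255,255)),("grn",(45,100,60),(75,255,255))):
        for b in blobs(im,lo,hi):
            if (n=="top" and 270<b[0][0]<530 and 170<b[0][1]<320)or(n=="scene" and 130<b[0][0]<400 and 240<b[0][1]<380):print(n,c,b)
a=cv2.resize(t[180:310,280:530],None,fx=3,fy=3,interpolation=2)[:, :750]
b=cv2.resize(s[250:370,140:390],None,fx=3,fy=3,interpolation=2)
cv2.imwrite("pics/c1.png",cv2.resize(np.vstack([a,b]),None,fx=.79,fy=.79))
E
```

```text
top red ([404.7, 215.6], [404, 209, 3, 14, 25])
top red ([466.4, 215.1], [462, 210, 10, 11, 77])
top red ([468.4, 258.0], [465, 255, 8, 7, 45])
top yel ([297.0, 218.8], [291, 213, 13, 13, 71])
top yel ([297.0, 219.2], [295, 217, 5, 5, 23])
top blu ([317.0, 221.1], [311, 215, 14, 14, 71])
top blu ([317.6, 221.7], [316, 220, 5, 5, 19])
scene red ([181.8, 289.9], [179, 288, 7, 5, 29])
scene red ([266.0, 291.6], [263, 288, 7, 9, 25])
scene red ([185.7, 307.1], [181, 295, 10, 25, 123])
scene red ([207.4, 298.4], [203, 295, 10, 8, 70])
scene red ([211.7, 323.0], [204, 305, 15, 37, 298])
scene yel ([353.1, 267.7], [346, 263, 15, 10, 51])
scene grn ([255.9, 294.6], [251, 292, 12, 6, 20])
```

View pics/c1.png

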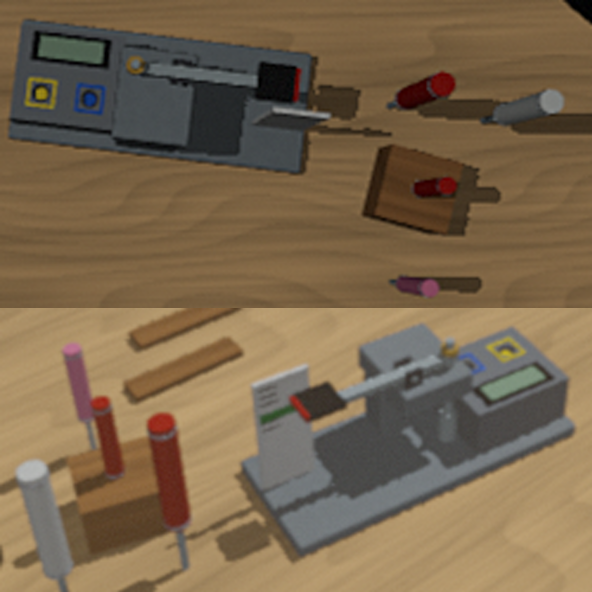

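The crop confirms it: the thin red stylus stands in the block at (435,187), with the thicker red, white and pink ones standing outside it. Next I work out the poses.

```bash
python3 - <<'E'
from h import *
st=onz("top",(468.7,258),.130);print("stylus",st, "scene px pred",proj("scene",st),"meas 181.8,289.9")
print("scene est",onz("scene",(182.5,290),.130))
y=onz("top",(297,218.8),.062);b=onz("top",(317.3,221.4),.062)
ys=onz("scene",(353.1,267.7),.062)
print("yel",y,ys,"blue",b,np.linalg.norm(y-b))
d=(y-b)[:2];d/=np.linalg.norm(d);gy=d;gx=np.array([d[1],-d[0]])
org=y[:2]+18*.001*gx-.095*gy
pad=org+.010*gx-.115*gy
print("gy yaw",np.degrees(np.arctan2(d[1],d[0])),"org",org,"pad",pad,proj("top",[*pad,.118]),proj("scene",[*pad,.118]))
for n,p in(("bigred",(467.5,214)),("white",(512,224)),("pink",(461,300))):print(n,onz("top",p,.13))
E
```

```text
stylus [ 0.47952632 -0.31732518  0.13      ] scene px pred [182.65001155 288.74876455] meas 181.8,289.9
scene est [ 0.48255449 -0.31920034  0.13      ]
yel [0.57978906 0.03940216 0.062     ] [0.58023139 0.03573058 0.062     ] blue [ 0.57275862 -0.00573902  0.062     ] 0.045685372746674044
gy yaw 81.14767495038889 org [ 0.58295526 -0.05723622] pad [ 0.57513899 -0.17240525] [396.17105057 214.95874644] [275.17638006 287.02807642]
bigred [ 0.57165698 -0.32000854  0.13      ]
white [ 0.54813404 -0.4124215   0.13      ]
pink [ 0.39354932 -0.29650262  0.13      ]
```

Emit:
send_rows(targets="-200 -125 -40 -7 0;-390 -250 -40 -14 0;-390 -250 -40 -14 0;-390 -250 -40 -14 0;-390 -250 -40 -14 0;-390 -250 -40 -14 0;-390 -250 -40 -14 0;-390 -250 -40 -14 0;-542 -746 -40 -14 0;-542 -746 -40 -14 0;-542 -746 -40 -14 0;-542 -746 -40 -14 0;-542 -746 -40 -14 0;-542 -746 -40 -14 0;-542 -746 -40 -14 0;-542 -746 -40 -14 0;-542 -746 -40 -14 0;-542 -746 -40 -14 0;-542 -746 -40 -14 0", newtons=60)

```text
time: 2.48
ee_pos: [0.481, -0.3165, 0.2714]
tcp_rot: [180.0, -0.0, -179.5]
wrist_force: [0.3, -0.1, -0.2]
opening: 0.0852
grasp_force: 0.0
```

```bash
python3 - <<'E'
from h import *
o=bot.get_obs();im=camera("wrist");cv2.imwrite("pics/w1.png",im)
print(o["ee_pos"],o["tcp_rot"],o["wrist_force"],o["q"])
for b in blobs(im,(0,150,50),(8,255,255),60):print(b)
print("pred",proj("wrist",[.481,-.318,.13],o))
E
```

```text
[ 0.48098653 -0.31654709  0.27143034] [ 1.79978531e+02 -1.05882937e-03 -1.79518264e+02] [ 0.29115367 -0.05839666 -0.22183637] [-3.33582686e+01  9.80371608e+00  1.99314639e+01  1.00140583e+02
  1.72426942e-02 -3.38400060e+01]
([318.4, 212.2], [311, 205, 16, 15, 145])
([318.1, 227.7], [310, 219, 17, 18, 240])
([328.0, 299.1], [318, 277, 22, 43, 654])
([329.3, 331.6], [318, 320, 24, 23, 420])
pred [318.51830148 229.96635955]
```

View pics/w1.png

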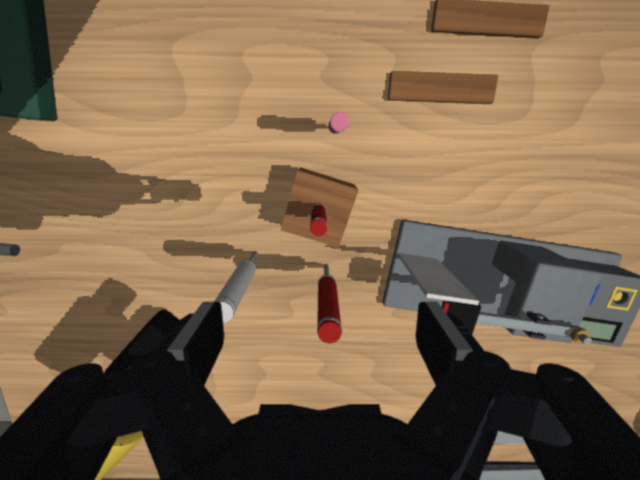

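The wrist view shows the stylus top at (318,228) in its block. The larger red is at (329,331) and the white one at (226,310), both clear of the finger line.

```bash
python3 - <<'E'
from h import *
o=bot.get_obs()
for v in(226.5,227.7,229):print(onz("wrist",(318.1,v),.13,o))
im=cv2.imread("pics/w1.png")
for b in blobs(im,(22,120,80),(35,255,255),60)+blobs(im,(105,120,80),(125,255,255),30):print(b)
E
```

```text
[ 0.4780185  -0.31825626  0.13      ]
[ 0.47911208 -0.31824758  0.13      ]
[ 0.4802995  -0.31823815  0.13      ]
([620.7, 297.7], [607, 287, 30, 23, 271])
([118.3, 452.0], [95, 431, 48, 49, 769])
([594.0, 294.2], [589, 284, 11, 21, 53])
```

Emit:
send_rows(targets="1 -1.5 60 0 0;1 -1.5 120 0 0;1 -1.5 160 0 0;1 -1.5 185 0 0;1 -1.5 196 0 0;1 -1.5 196 0 0;1 -1.5 196 0 120;1 -1.5 196 0 255;1 -1.5 196 0 255;1 -1.5 196 0 255;1 -1.5 196 0 255;1 -1.5 196 0 255;1 -1.5 196 0 255;1 -1.5 196 0 255", newtons=60)

```text
time: 4.28
ee_pos: [0.48, -0.3193, 0.0755]
tcp_rot: [-180.0, 0.0, -179.6]
wrist_force: [0.3, -0.4, 3.5]
opening: 0.0144
grasp_force: 58.4
```

Emit:
send_rows(targets="0 0 -10 0 255;0 0 -40 0 255;0 0 -80 0 255;0 0 -130 0 255;0 0 -165 0 255;-15 50 -165 0 255;-30 100 -165 0 255;-45 160 -165 0 255;-60 215 -165 0 255;-75 270 -165 0 255;-90 325 -165 0 255;-100 350 -165 0 255;-100 358 -165 0 255;-100 358 -140 0 255;-100 358 -110 0 255;-100 358 -95 0 255;-100 358 -95 0 255;-100 358 -95 0 255")

```text
time: 6.52
ee_pos: [0.5775, 0.0393, 0.1716]
tcp_rot: [180.0, 0.1, -179.6]
wrist_force: [-0.6, -0.1, -0.1]
opening: 0.0143
grasp_force: 58.7
```

```bash
python3 - <<'E'
from h import *
o=bot.get_obs();im=camera("wrist");cv2.imwrite("pics/w2.png",im)
print(o["ee_pos"],o["tcp_rot"],o["wrist_force"],o["opening"],o["grasp_force"])
for b in blobs(im,(22,120,80),(35,255,255),60):print("y",b)
for b in blobs(im,(105,120,80),(125,255,255),60):print("b",b)
e=o["ee_pos"]
print("pred tip",proj("wrist",[e[0],e[1],e[2]-.0655],o),"pred button",proj("wrist",[.58,.0385,.062],o))
E
```

```text
[0.57753209 0.03926933 0.17164018] [ 1.79996683e+02  8.65741268e-02 -1.79591386e+02] [-0.64882258 -0.11849268 -0.06499834] 0.014301632737048016 58.733757734298706
y ([318.1, 240.1], [300, 223, 38, 37, 423])
y ([318.1, 239.0], [311, 232, 15, 15, 176])
b ([260.6, 232.2], [243, 214, 37, 38, 460])
b ([262.0, 230.7], [255, 224, 15, 15, 169])
pred tip [320.40806083 258.87394633] pred button [319.28728531 242.93532133]
```

View pics/w2.png

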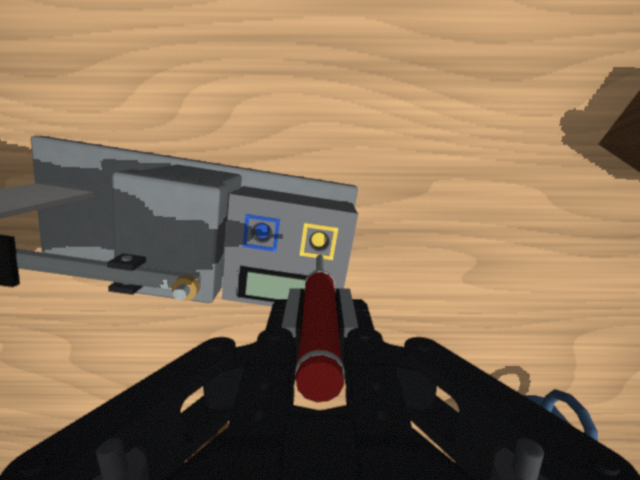

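The stylus is held, with its tip at about (320,257). The yellow button is at (318,240), just beyond the tip, and the blue one is at (261,232).

```bash
python3 - <<'E'
from h import *
o=bot.get_obs();im=cv2.imread("pics/w2.png")
f=onz("wrist",(318.6,241.2),.062,o);c=onz("wrist",(318.1,239),.057,o);b=onz("wrist",(261.2,232.8),.062,o)
print("frame",f,"cap",c,"blue",b,np.linalg.norm(f-b))
g=cv2.cvtColor(im,cv2.COLOR_BGR2HSV)
print(im[246:266,308:334].mean(2).astype(int))
e=o["ee_pos"];print(onz("wrist",(320.3,257),e[2]-.0655,o)-e)
d=(f-b)[:2];d/=np.linalg.norm(d);gx=np.array([d[1],-d[0]]);pad=f[:2]+.028*gx-.210*d;print("pad",pad,np.degrees(np.arctan2(d[1],d[0])))
E
```

```text
frame [0.57879362 0.0380289  0.062     ] cap [0.57844807 0.03760756 0.057     ] blue [ 0.57221236 -0.00730032  0.062     ] 0.04580449089846987
[[119 115 100  79  63  62  63  77  88 100 109 109 101  89  69  51  44  47
   57  74  97 115 132 158 172 173]
 [121 118 111  93  73  63  57  51  54  59  63  63  57  52  49  46  48  53
   69  88 108 120 137 162 172 173]
 [121 121 118 109  94  78  65  58  53  49  48  48  47  47  51  54  56  71
   88 105 117 123 142 170 173 172]
 [122 121 120 116 112  97  84  71  61  58  54  53  57  58  63  70  77  91
  103 116 121 126 144 169 173 169]
 [122 121 120 120 117 113 106  93  81  76  74  75  77  79  89  92  97 106
  116 119 122 127 145 169 173 169]
 [120 121 120 121 119 116 116 109 104 102  99 100  98 100 105 110 114 117
  120 121 121 129 149 170 173 169]
 [131 133 128 125 123 121 120 118 117 116 116 114 112 117 116 119 121 122
  122 122 124 133 155 170 173 168]
 [158 154 147 138 136 136 135 132 130 126 119 118 116 117 119 122 122 121
  122 120 122 136 160 171 173 166]
 [171 169 168 166 166 167 164 157 149 135 115 109 103 107 122 130 129 123
  122 122 1
[... 621 characters left out ...]
1  82  94 108 121 125
  125 127 132 133 138 139 139 127]
 [122 121 121 120 119 121 120 111  82  65  65  66  72  81  93 107 117 121
  121 120 122 122 122 124 124 121]
 [121 121 122 120 120 121 120 112  81  64  64  67  71  81  93 108 119 120
  122 122 119 123 122 120 120 121]
 [121 122 121 119 121 121 119 110  77  62  65  65  72  82  92 106 117 120
  119 120 121 122 120 121 120 120]
 [121 121 121 121 122 121 118 108  78  63  64  66  72  81  93 104 117 120
  120 123 122 121 121 121 120 121]
 [121 119 122 121 120 121 120 110  78  64  64  67  71  81  93 105 117 121
  121 120 120 122 121 121 120 120]]
[-1.29701487e-03 -8.19092039e-05 -6.55000000e-02]
pad [ 0.57632995 -0.17381522] 81.73905778574634
```

Emit:
send_rows(targets="-2 -1.5 0 0 255;-2 -1.5 15 0 255;-2 -1.5 30 0 255;-2 -1.5 40 0 255;-2 -1.5 40 0 255;-2 -1.5 40 0 255")

```text
time: 7.32
ee_pos: [0.5793, 0.0381, 0.1306]
tcp_rot: [-180.0, 0.0, -179.6]
wrist_force: [-0.5, -0.1, -0.5]
opening: 0.0146
grasp_force: 58.7
```

```bash
python3 - <<'E'
from h import *
o=bot.get_obs();im=camera("wrist")
print(o["ee_pos"],o["tcp_rot"],o["wrist_force"])
e=o["ee_pos"];print(proj("wrist",[e[0],e[1],e[2]-.0655],o),proj("wrist",[.5786,.0378,.057],o))
cv2.imwrite("pics/w3.png",cv2.resize(im[190:310,240:400],None,fx=5,fy=5,interpolation=cv2.INTER_CUBIC))
E
```

```text
[0.57930253 0.03807788 0.13057992] [-1.79999407e+02  2.03838276e-02 -1.79567144e+02] [-0.45778012 -0.09965413 -0.45616167]
[320.41487436 258.98017399] [319.9936902  254.03986553]
```

View pics/w3.png

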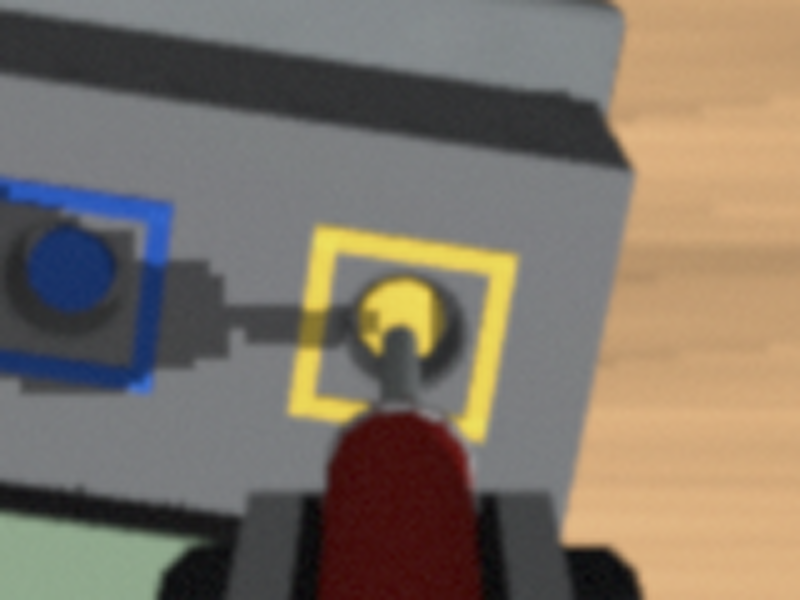

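The tip at crop (400,335) lines up with the yellow cap at (402,320), with the remaining height accounting for the gap. Pressing.

Emit:
send_rows(targets="0 0 5 0 255;0 0 8 0 255;0 0 10 0 255;0 0 11 0 255;0 0 12 0 255;0 0 12 0 255;0 0 12 0 255")

```text
time: 8.25
ee_pos: [0.5793, 0.0381, 0.1185]
tcp_rot: [-180.0, 0.0, -179.6]
wrist_force: [0.2, 0.5, 3.4]
opening: 0.0147
grasp_force: 58.8
```

Emit:
send_rows(targets="0 0 1 0 255;0 0 1.5 0 255;0 0 2 0 255;0 0 2 0 255")

```text
time: 8.75
ee_pos: [0.5797, 0.0381, 0.1179]
tcp_rot: [180.0, 0.1, -179.6]
wrist_force: [-2.2, -0.2, 13.3]
opening: 0.0146
grasp_force: 59.6
```

Emit:
send_rows(targets="0 0 -2 0 255;0 0 -10 0 255;0 0 -50 0 255;0 0 -90 0 255;0 0 -110 0 255;0 -40 -110 0 255;1 -90 -110 0 255;2 -140 -110 0 255;3 -190 -110 0 255;3 -210 -110 0 255;3 -212 -110 0 255;3 -212 -95 0 255;3 -212 -80 0 255;3 -212 -77 0 255;3 -212 -77 0 255;3 -212 -77 0 255")

```text
time: 10.75
ee_pos: [0.578, -0.1738, 0.1938]
tcp_rot: [-180.0, 0.0, -179.6]
wrist_force: [-0.3, -0.2, -1.1]
opening: 0.0145
grasp_force: 59.0
```

```bash
python3 - <<'E'
from h import *
o=bot.get_obs();im=camera("wrist");s=camera("scene")
print(o["ee_pos"],o["tcp_rot"],o["wrist_force"])
e=o["ee_pos"];print(proj("wrist",[e[0]-.001,e[1],e[2]-.065],o),proj("wrist",[.576,-.174,.118],o))
a=cv2.resize(im[170:330,220:420],None,fx=3,fy=3,interpolation=2);b=cv2.resize(s[210:330,220:370],None,fx=4,fy=4,interpolation=2)
b=cv2.resize(b,(a.shape[1],480));cv2.imwrite("pics/w4.png",cv2.resize(np.hstack([a,b]),(800,320)))
cv2.imwrite("pics/s4full.png",s)
E
```

```text
[ 0.57799519 -0.17378055  0.19380851] [-1.79986072e+02  4.12638669e-02 -1.79552253e+02] [-0.25632593 -0.21877116 -1.05494252]
[320.45252692 257.78383244] [320.11570429 251.19878105]
```

View pics/w4.png

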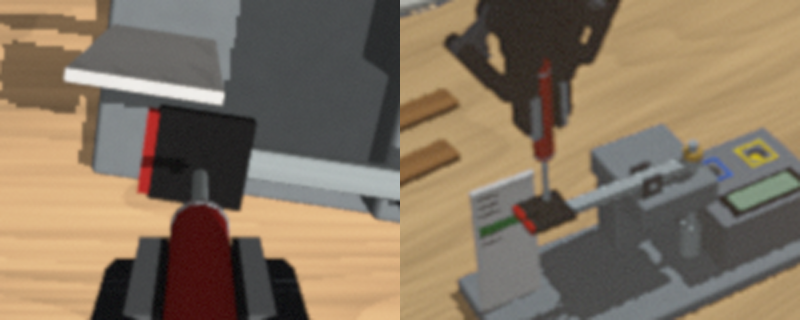

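Emit:
send_rows(targets="1.5 0 5 0 255;1.5 0 9 0 255;1.5 0 12 0 255;1.5 0 15 0 255;1.5 0 18 0 255;1.5 0 21 0 255;1.5 0 24 0 255;1.5 0 26 0 255;1.5 0 27 0 255;1.5 0 27 0 255;1.5 0 27 0 255")

```text
time: 12.22
ee_pos: [0.5763, -0.1739, 0.1664]
tcp_rot: [-180.0, 0.0, -179.6]
wrist_force: [-1.1, -1.5, 4.8]
opening: 0.0147
grasp_force: 59.0
```

```bash
cat > look.py <<'E'
from h import *
import sys
o=bot.get_obs();im=camera("wrist");s=camera("scene")
print(o["ee_pos"],o["wrist_force"])
a=cv2.resize(im[170:330,220:420],None,fx=2,fy=2,interpolation=2);b=cv2.resize(s[255:335,235:335],(400,320),interpolation=2)
cv2.imwrite(sys.argv[1],np.hstack([a,b]))
E
python3 look.py pics/w5.png
```

```text
[ 0.57634957 -0.17394595  0.16640998] [-1.12446481 -1.53418507  4.83999813]
```

View pics/w5.png

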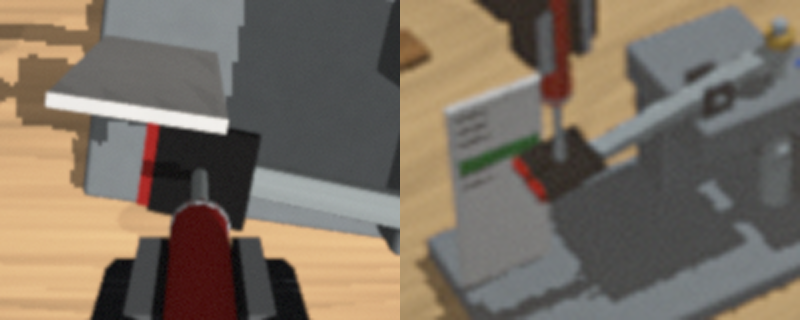

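```bash
python3 - <<'E'
from h import *
d=np.array([np.cos(np.radians(81.4)),np.sin(np.radians(81.4))]);gx=np.array([d[1],-d[0]])
y0=np.array([.5792,.0385]);org=y0+.018*gx-.095*d
def onplane(uv,n,off):
    K,P=cam("scene");r=P[:3,:3]@np.linalg.solve(K,[*uv,1.]);c=P[:3,3]
    p=c+r*((off+n@org)-c[:2]@n)/(r[:2]@n);q=p[:2]-org;return np.round([q@gx*1e3,q@d*1e3,p[2]*1e3],1)
def full(x,y):return 235+(x-400)/4,255+y/4
for n,p in(("bandR",(540,145)),("bandM",(500,157)),("bandL",(462,170)),("bandtopM",(500,150)),("bandbotM",(500,164)),("plate top",(500,90)),("plate top R",(538,78))):print(n,onplane(full(*p),gx,-.017))
for n,p in(("redTL",(516,160)),("redmid",(530,178)),("redBR",(546,197))):print(n,onplane(full(*p),d,-.133))
a=cv2.imread("pics/w5.png");h=cv2.cvtColor(a,cv2.COLOR_BGR2HSV)[:,400:]
for lo,hi in(((45,80,40),(80,255,255)),((0,150,60),(6,255,255))):
    m=cv2.inRange(h,lo,hi);ys,xs=np.nonzero(m);k=(ys>130)&(xs<155);
    for X in range(60,150,10):
        j=k&(xs==X)
        if j.any():print(X+400,ys[j].min(),ys[j].max())
E
```

```text
bandR [ -17.  -113.7   86.3]
bandM [ -17.  -135.8   88.5]
bandL [ -17.  -156.5   89.6]
bandtopM [ -17.  -135.5   93.1]
bandbotM [ -17.  -136.2   84. ]
plate top [ -17.  -132.9  131.1]
plate top R [ -17.  -112.4  129.9]
redTL [  -3.9 -133.    95.4]
redmid [  11.4 -133.    95.6]
redBR [  28.6 -133.    96.9]
470 161 170
480 158 167
490 153 162
500 150 157
510 146 153
520 141 152
530 138 148
520 159 172
530 173 186
540 183 197
```

```bash
python3 - <<'E'
from h import *
from scipy.optimize import minimize_scalar
r=cv2.imread("pics/s4full.png");s=camera("scene");cv2.imwrite("pics/s5.png",s);r0=cv2.imread("pics/scene0.png")
d=np.array([np.cos(np.radians(81.4)),np.sin(np.radians(81.4))]);gx=np.array([d[1],-d[0]])
y0=np.array([.5792,.0385]);org=y0+.018*gx-.095*d
def cen(im,lo,hi):
    w=im[270:320,245:285];h=cv2.cvtColor(w,cv2.COLOR_BGR2HSV);m=cv2.inRange(h,lo,hi);ys,xs=np.nonzero(m);return np.array([xs.mean()+245,ys.mean()+270]),len(xs)
R_=((0,110,50),(8,255,255));G=((45,70,30),(85,255,255))
for n,im in(("t0",r0),("rest",r),("now",s)):print(n,"red",cen(im,*R_),"green",cen(im,*G))
# lever model: strip centre at radius L from pivot (y=-30), height z0
def P(x,y,z):return proj("scene",[*(org+x*gx+y*d),z])
for a in(0,.15,.17,.19,.21,.23,.25):
    L=.103;print(a,P(.010,-.030-L*np.cos(a),.1165-L*np.sin(a)).round(1))
print("plate z: band centre px->", [(z,P(-.017,-.135,z).round(1)) for z in(.086,.09,.094,.098)])
K=P(-.017,-.16,.133),P(-.017,-.11,.133);print("plate top corners",K)
E
```

```text
t0 red (array([266.45454545, 291.63636364]), 44) green (array([255.85294118, 294.47058824]), 34)
rest red (array([266.41463415, 291.70731707]), 41) green (array([256.05714286, 294.4       ]), 35)
now red (array([270.90697674, 285.40697674]), 86) green (array([259.24528302, 293.20754717]), 53)
0 [266.6 291.1]
0.15 [267.6 296.8]
0.17 [267.8 297.5]
0.19 [268.  298.2]
0.21 [268.2 298.9]
0.23 [268.5 299.6]
0.25 [268.8 300.2]
plate z: band centre px-> [(0.086, array([260.5, 295. ])), (0.09, array([260.3, 293.6])), (0.094, array([260.2, 292.1])), (0.098, array([260.1, 290.6]))]
plate top corners (array([247.18009867, 281.43953142]), array([270.49835177, 272.89059834]))
```

```bash
python3 - <<'E'
from h import *
for f,y in(("s4full",285),("s5",290)):
    s=cv2.imread(f"pics/{f}.png");w=s[y:312,258:278];h=cv2.cvtColor(w,cv2.COLOR_BGR2HSV)
    m=cv2.inRange(h,(0,110,50),(8,255,255));ys,xs=np.nonzero(m);print("red",xs.mean()+258,ys.mean()+y,len(xs))
    m=cv2.inRange(h:=cv2.cvtColor(s[280:310,245:285],cv2.COLOR_BGR2HSV),(45,70,30),(85,255,255));ys,xs=np.nonzero(m)
    print("green", [(x+245,ys[xs==x].min()+280,ys[xs==x].max()+280) for x in np.unique(xs)])
E
```

```text
red 266.4146341463415 291.7073170731707 41
green [(np.int64(250), np.int64(296), np.int64(297)), (np.int64(251), np.int64(295), np.int64(297)), (np.int64(252), np.int64(295), np.int64(297)), (np.int64(253), np.int64(295), np.int64(297)), (np.int64(254), np.int64(295), np.int64(296)), (np.int64(255), np.int64(294), np.int64(296)), (np.int64(256), np.int64(293), np.int64(295)), (np.int64(257), np.int64(293), np.int64(295)), (np.int64(258), np.int64(293), np.int64(294)), (np.int64(259), np.int64(292), np.int64(294)), (np.int64(260), np.int64(292), np.int64(294)), (np.int64(261), np.int64(292), np.int64(293)), (np.int64(262), np.int64(292), np.int64(293)), (np.int64(263), np.int64(292), np.int64(292))]
red 267.1621621621622 299.0 37
green [(np.int64(250), np.int64(296), np.int64(297)), (np.int64(251), np.int64(295), np.int64(297)), (np.int64(252), np.int64(295), np.int64(297)), (np.int64(253), np.int64(295), np.int64(297)), (np.int64(254), np.int64(295), np.int64(296)), (np.int64(255), np.int64(294), np.int64(296)), (np.int64(256), np.int64(293), np.int64(295)), (np.int64(257), np.int64(293), np.int64(295)), (np.int64(258), np.int64(293), np.int64(295)), (np.int64(259), np.int64(292), np.int64(294)), (np.int64(260), np.int64(292), np.int64(293)), (np.int64(261), np.int64(292), np.int64(293)), (np.int64(262), np.int64(291), np.int64(293)), (np.int64(263), np.int64(291), np.int64(293)), (np.int64(264), np.int64(290), np.int64(292)), (np.int64(265), np.int64(290), np.int64(292)), (np.int64(266), np.int64(290), np.int64(292)), (np.int64(267), np.int64(290), np.int64(291)), (np.int64(268), np.int64(289), np.int64(291)), (np.int64(269), np.int64(290), np.int64(290))]
```

The red strip has dropped 7.3 px, which gives about 0.195 rad, or a jaw opening of about 8.2 mm. That agrees with the tip being 16.6 mm down and with the push force. I'll hold briefly to check it's steady, then hand in.

Emit:
send_rows(targets="0 0 0 0 255;0 0 0 0 255;0 0 0 0 255;0 0 0 0 255")

```text
time: 12.88
ee_pos: [0.5763, -0.1739, 0.1663]
tcp_rot: [180.0, 0.0, -179.6]
wrist_force: [0.1, -0.9, 4.1]
opening: 0.0141
grasp_force: 59.0
```

```bash
python3 -c "
from workcell import ticket;print(ticket.job_done())"
```

```text
the job is handed in; nothing more can be done
None
```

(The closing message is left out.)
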